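# Check the paint on a housing lid with a spring-tip gauge

### The job

Lower the open lid of the white sloping housing until it is fully shut, without slamming it. Only then take the paint-thickness gauge out of its stand and hold its tip inside the ring marked on the lid, square to the sloping lid and pressed lightly so that the spring tip is about half in. Finish holding it there, still gripped and still, with the lid shut; leave the tin, the carton and the pipe coupling where they stand.

Things in the scene. Friction and masses are not known exactly. Their poses are not given: they have to be found in the camera images.
- housing: White painted sheet-steel control housing, fixed to the bench, open-topped under its lid: 180 mm deep (its x), 220 mm wide (its y), top edge rising from 55 mm high at the front (its -x side, towards the robot) to 113 mm at the rear (an 18 degree slope). Origin: centre of the underside; z up.
- lid (a joint): Hinge of the lid, along the housing's rear top edge (parallel to its y). 0 = shut (lid lies on the housing, sloping 18 degrees down to the front), grows as it opens (1.6 rad at most). Stiff hinge: the lid stays where it is left; turning it takes about 0.6 N m besides its weight of 0.4 kg. Push its outer face down or pull its front edge over; a stop ends the motion at 0.
- lid_hinge (a point): Middle of the hinge line: 90 mm behind the housing's origin (its +x), 113 mm up. Axes turn with the lid: -x to its front edge, y along the hinge, z the lid's outward normal. The lid is a flat white steel plate 226 mm wide, from 4 to 194 mm from the hinge, 6 mm thick (outer face at z = 6 mm), with a steel tab 60 mm wide, 5 mm thick, projecting 19 mm beyond the middle of its front edge.
- lid_edge (a point): Middle of the lid's front edge, on the outer face (194 mm from the hinge line). Same axes as lid_hinge.
- spot (a point): Centre of the target on the lid's outer face: a dark thin ring of 26 mm diameter with four short ticks outside it, 85 mm from the hinge line, anywhere within 60 mm of the middle of the lid's width. Same axes as lid_hinge: z is the lid's outward normal.
- stand: Gauge stand, fixed to the bench: dark round foot of 90 mm diameter with an upright black tube, 46 mm outside and 34 mm inside diameter, rim at 80 mm height. Origin: centre of the underside.
- gauge: Pen-like gauge, 0.16-0.26 kg, upright in the stand's tube, tip down, collar on the rim. Origin: centre of the collar's underside; z runs from tip to handle. Up: collar 42 mm across, 6 mm thick; grey square handle 30 x 30 mm (sides along x, y) from z = 6 to 82 mm: grip it there. Down: steel sleeve 28 mm across to z = -40 mm, then the tip pin to z = -66 mm. Lift it 75 mm or more to clear the stand.
- plunger (a joint): How far the gauge's spring tip is pushed in, along the gauge: 0 = out, 0.016 m = bottomed. The spring takes 0.6 N to start and 300 N/m more (3 N at half travel, 5.4 N at the end).
- tip (a point): End of the gauge's round-nosed steel tip pin of 10 mm diameter, on its axis: 66 mm below the gauge's origin when the tip is out, nearer when pushed in. Same axes as the gauge.
- tin: Bystander: metal tin, 84 mm diameter, 110 mm high; leave alone. Origin: centre of the underside.
- carton: Bystander: cardboard box 100 x 130 x 70 mm; leave alone. Origin: centre of the underside.
- coupling: Bystander: grey pipe coupling (short tube on end), 64 mm diameter, 60 mm high; leave alone. Origin: centre of the underside.
Mind the look-alikes: they are no part of the job. What is shaped like the gauge but orange or pink is not meant.

How it is judged (in metres and radians):
On the way, in this order (a step that is already met when the one before it is completed fails the run):
1. the lid is shut (within 0.04 rad) while the gauge is still in its stand (value of joint lid below 0.04 rad and z of gauge in the frame of stand below 0.1 m and horizontal distance between gauge and stand below 0.02 m), for 0.2 s.
2. the gauge is lifted clear of its stand (collar at least 60 mm above the rim) (z of gauge in the frame of stand above 0.14 m), for 0.1 s.
At the end, for the whole second after the job is handed in: Lid shut within 0.04 rad; gauge tip within 10 mm of the ring's centre, gauge within 0.14 rad (8 degrees) of square to the lid, handle up; spring tip pushed in 3 to 13.5 mm and 0.8 to 8 N between gauge and lid; gauge gripped by the fingers, off its stand and still (value of joint lid below 0.04 rad and distance between tip and spot below 0.01 m and angle between the z axis of tip and the z axis of spot, either way round below 0.14 rad and angle between gauge's own z axis and vertical below 0.8 rad and value of joint plunger between 0.003 and 0.0135 m and contact force between gauge and housing between 0.8 and 8 N and contact force between gauge and the fingers above 2 N and contact force between gauge and stand below 0.1 N and linear speed of gauge below 0.02 m/s); the arm keeps its last pose, push and grip.
It fails at once if the lid is slammed (closing faster than 3 rad/s) (velocity of joint lid below -3 rad/s).
It fails at once if the gauge is rammed against the housing or lid (over 20 N) (contact force between gauge and housing above 20 N).
It fails at once if the tin, carton or coupling is disturbed (moved over 30 mm) (distance of any of tin, carton, coupling from where it was at the start of the episode above 0.03 m).
It also fails if it takes over 58 s, if anything falls off the work surface, if the arm or the gripper's body presses on something with over 40 N, if the wrist force passes 120 N, or if a joint passes its speed limit or range.

### The arm

A 6-joint arm with a two-finger parallel gripper is mounted at the origin on the work surface. World frame = base frame: x ahead of the robot, y to its left, z up, the work surface at z = 0. Lengths are in m, angles in degrees, forces in N, time in s.
With the tool pointing down it reaches from about 0.275 to 0.725 m from the base axis. Payload 15.9 kg.
Tool frame: the origin (TCP) lies midway between the tips of the shut fingers; the grasp point (between the pads) lies 19 mm behind it; z points along the fingers, y is the direction in which the jaws open and shut (so a half turn about z gives the same grasp; the last joint's range is limited). The gripper opens to 85 mm and grips with 20 to 120 N. Pads are 22 mm wide; open, the fingers measure 114 mm over their backs; the gripper's body (76 mm by 85 mm) begins 54 mm behind the grasp point. The pads swing forward as they close: fully open they stand 13 mm farther back than shut.
Start: joints at [-71.219, 12.198, -1.971, 75.831, 0, 90], TCP at [0.161, -0.473, 0.231] pointing down, gripper open.
Joint ranges: [-170.91, 170.91], [-42.67, 98.43], [-65.05, 77.54], [-120.47, 116.71], [-90, 82.35], [-180, 180]. Speed limits (degrees/s): [108.29, 108.29, 136.94, 147.25, 180, 180].

### API

Orientations are given as [roll, pitch, yaw] about the fixed x, y, z axes, in that order (R = Rz(yaw) Ry(pitch) Rx(roll)).
In Python, from station import observe, snapshot, job_done gives the robot as it stands.
- The arm moves only by the shell command python3 -m crank 'ROWS' [FORCE]. ROWS is JSON, a list of rows, each an object with "gripper": the gripper's target within -1 to 1 (shut at 1, half-way at 0, fully open at -1); "delta_pos": the shift along the tool's x, y, z in m, a list of three; "turn": the turn, a rotation vector about the tool's x, y, z in units of 5 degrees (1.0 is 5 degrees), a list of three. A call has 1 to 20 rows; each row is the pose to reach, as a shift and turn from the pose commanded when the call began, along the tool's axes at that moment; what a row does not reach only later rows make up. A row lasts 1/8 s, in which the tool goes at most 62.5 mm and 10.7 degrees, less where a joint would pass 70% of its speed; a pose out of reach is approached as far as the arm can. A call with a gripper value outside its range is refused whole. The fingers move at their own pace and stop on an object; FORCE is the grip in N (left out, the last holds). Time passes only in rows, so rows that repeat a pose let the fingers close. It gives the time, the measured TCP pose, the force and the opening at its end, in the units of the state.
- observe(): the state, without advancing time (a new reading comes with each control period).
- snapshot(name): name is "scene" or "top"; returns a dict with "img" (480x640x3 uint8, red, green, blue), "fx", "fy", "cx", "cy" (pixels), "R" (3x3) and "t" (3): a world point X has camera coordinates R X + t. Camera axes: x right, y down, z forward; pixel columns grow to the right and rows downward; lengths in m; the calibration is good to about 2 mm. A picture is of the moment at which its call begins. There is no depth.
- job_done(): hands the job in, once; it reports no verdict.
The state is a dict: "time_s": time; "joint_positions": joint angles; "joint_velocities": joint speeds; "effort": joint torques, N m; "tcp_pos": TCP position; "ee_rot": TCP orientation; "ft_force": force on the tool from outside, world axes, zero at the start; "ft_torque": the same for the moment, N m; "width": opening from 0.0 (shut) to 1.0 (fully open).
Only numpy, scipy, OpenCV 4.12 (cv2) and the standard library are available. Lean on these libraries where they do the work, as an engineer would, in place of code of your own. Each camera call takes 0.05 s, during which the arm holds its last target.

## Working session

There is one attempt and no reset: what is moved stays moved. The work goes in short steps, Python scripts to look and compute and a shell command to move; the robot and the scene stay as the last step left them, time stands still between calls to the robot, and variables do not carry over. Pictures are saved under pics/ and viewed, and the job is handed in when it is done.

```bash
mkdir -p pics; ls; python3 - <<'E'
from station import observe,snapshot
import cv2,json
print(observe())
for n in("scene","top"):
    s=snapshot(n);cv2.imwrite(f"pics/{n}0.png",s["img"][:,:,::-1])
    print(n,s["fx"],s["fy"],s["cx"],s["cy"],s["R"],s["t"])
E
```

```text
pics
{'time_s': 0.0, 'joint_positions': array([-7.12186314e+01,  1.22247969e+01, -2.00672588e+00,  7.58310471e+01,
       -4.43648101e-04,  9.00013693e+01]), 'joint_velocities': array([ 0.00049693,  0.02238307, -0.07690042, -0.05550405,  0.04280226,
       -0.03075072]), 'effort': array([ 4.39827436e-04, -6.86167502e+01,  4.87119770e+01,  1.75750471e-02,
        1.76209364e-04, -2.05482479e-05]), 'tcp_pos': array([ 0.16087193, -0.47306996,  0.2308267 ]), 'ee_rot': array([-1.79937430e+02,  4.45143153e-04,  1.87799998e+01]), 'ft_force': array([ 0.31473683,  0.02045962, -0.30018144]), 'ft_torque': array([ 0.00716579,  0.00933922, -0.00923816]), 'width': 1.0006709927494113}
scene 460.6067109079371 460.6067109079371 315.7430397291113 239.92810601086452 [[ 0.75531515  0.6553594   0.00175472]
 [ 0.52774582 -0.60664603 -0.59452918]
 [-0.38856579  0.44998295 -0.80407212]] [-0.39010144 -0.24415499  1.31387377]
top 577.2262088128415 577.2262088128415 317.44369634152406 238.3619529897573 [[ 0.02585357 -0.99936741  0.02442082]
 [-0.99039265 -0.02892578 -0.13522461]
 [ 0.13584546 -0.02069017 -0.99051397]] [-0.02819597  0.54959162  1.39158422]
```

View pics/scene0.png

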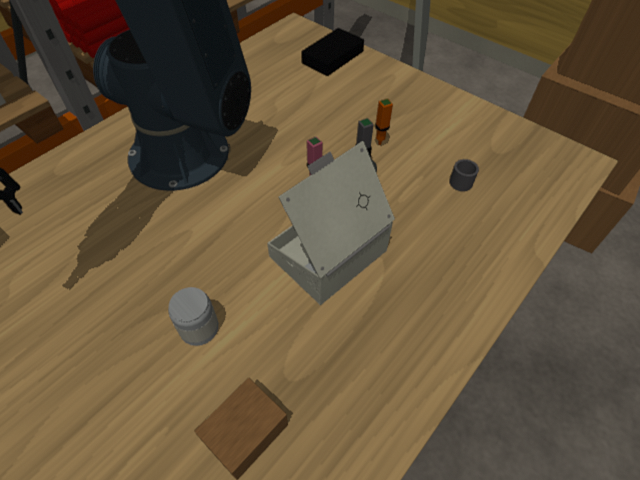

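View pics/top0.png

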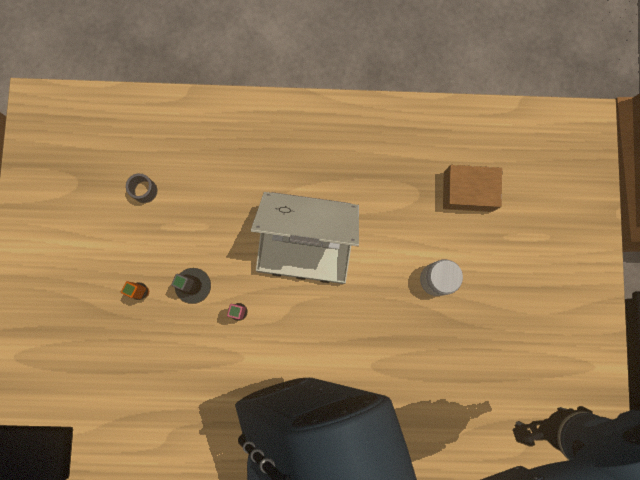

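The arm stands at the lower right of the top view. The open lid covers about (258–358, 193–243), with the ring at (284,210). There are three gauge-shaped things in the top view: orange (133,290), grey on the round dark foot (187,284) and pink (237,311). Grey fits the description, so I'll enlarge it to confirm.

```bash
cat > h.py <<'E'
from station import observe,snapshot
import cv2,numpy as np
def save(name,out,box,k):
    s=snapshot(name);x0,y0,x1,y1=box
    c=cv2.resize(s["img"][y0:y1,x0:x1,::-1],None,fx=k,fy=k,interpolation=cv2.INTER_CUBIC)
    cv2.imwrite("pics/"+out,c);return s
def ray(s,u,v):
    R=np.array(s["R"]);t=np.array(s["t"])
    d=R.T@np.array([(u-s["cx"])/s["fx"],(v-s["cy"])/s["fy"],1]);return -R.T@t,d
def onz(s,u,v,z):
    o,d=ray(s,u,v);return o+d*(z-o[2])/d[2]
def tri(s1,p1,s2,p2):
    A=[];b=[]
    for s,p in((s1,p1),(s2,p2)):
        o,d=ray(s,*p);d=d/np.linalg.norm(d);P=np.eye(3)-np.outer(d,d);A.append(P);b.append(P@o)
    A=np.vstack(A);b=np.hstack(b);x=np.linalg.lstsq(A,b,rcond=None)[0];return x,np.linalg.norm(A@x-b)
def proj(s,X):
    c=np.array(s["R"])@np.array(X)+np.array(s["t"]);return np.array([s["fx"]*c[0]/c[2]+s["cx"],s["fy"]*c[1]/c[2]+s["cy"]])
E
python3 - <<'E'
from h import *
save("top","t_h.png",(240,180,370,290),6)
save("scene","s_h.png",(260,130,400,310),4)
save("top","t_g.png",(110,255,260,330),5)
save("scene","s_g.png",(290,90,410,190),6)
E
```

```text
(no output)
```

View pics/t_h.png

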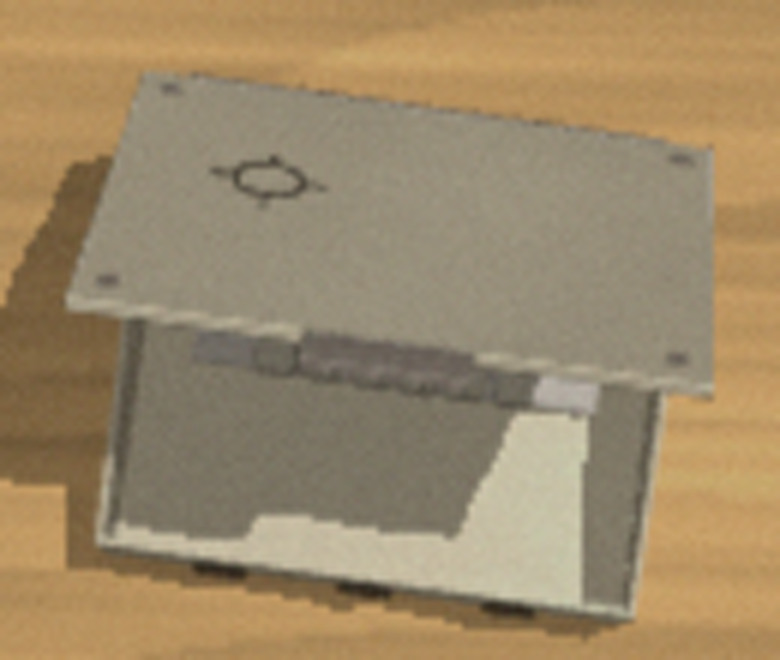

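View pics/s_h.png

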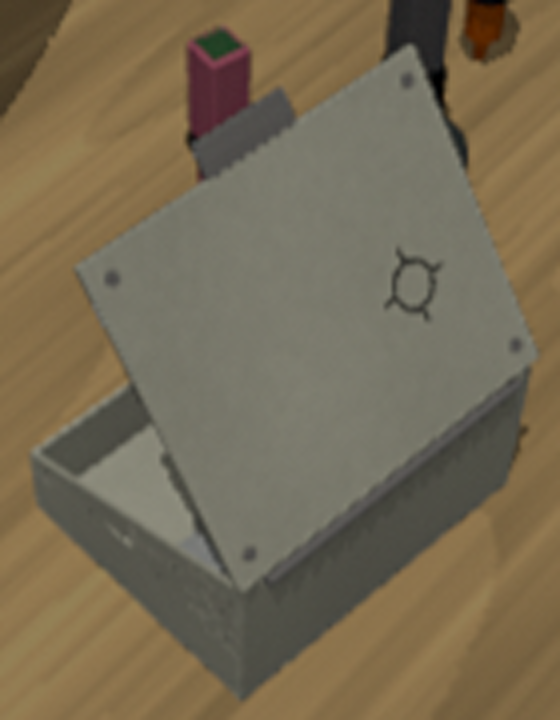

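View pics/t_g.png

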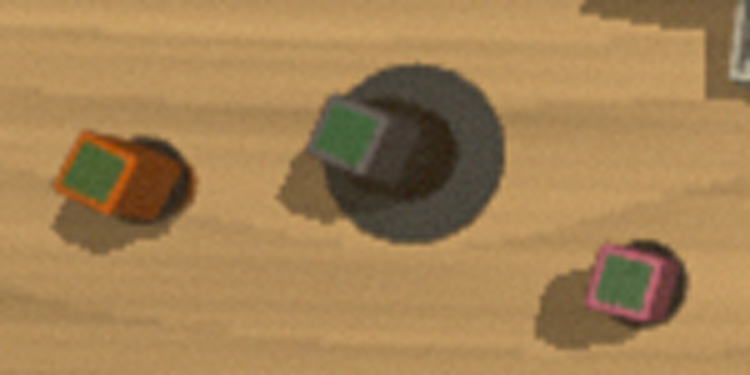

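View pics/s_g.png

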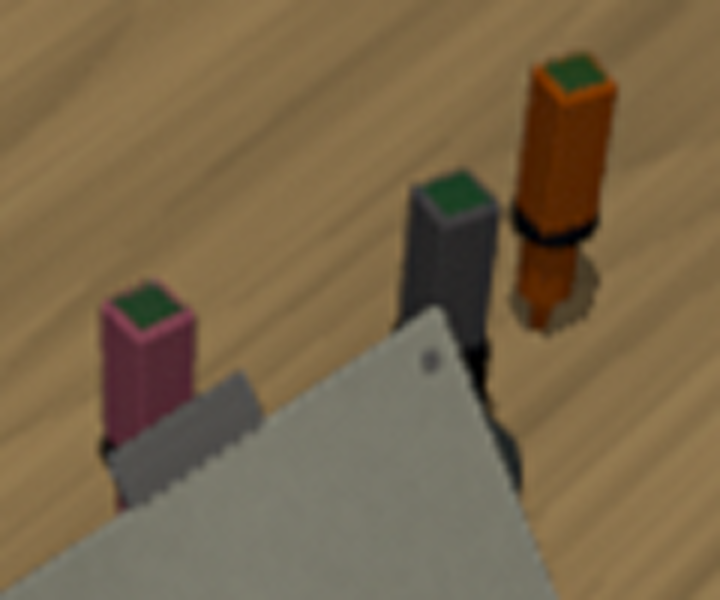

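```bash
python3 - <<'E'
from h import *
np.set_printoptions(precision=4,suppress=True)
S=snapshot("scene");T=snapshot("top")
t=lambda a,b:(240+a/6-.4,180+b/6-.4)
s=lambda a,b:(260+a/4-.4,130+b/4-.4)
P={}
for n,a,b in(("hl",(141,72),(536,355)),("hr",(713,150),(245,590)),("fl",(68,303),(410,45)),("fr",(712,392),(78,268)),("spot",(270,180),(414,285))):
    P[n],e=tri(T,t(*a),S,s(*b));print(n,P[n],e)
print("len",np.linalg.norm(P["hl"]-P["hr"]),np.linalg.norm(P["fl"]-P["fr"]),np.linalg.norm(P["hl"]-P["fl"]),np.linalg.norm(P["hr"]-P["fr"]))
y=P["hl"]-P["hr"]+P["fl"]-P["fr"];y/=np.linalg.norm(y)
x=(P["hl"]+P["hr"]-P["fl"]-P["fr"]);x/=np.linalg.norm(x)
print("y",y,"x",x,"yaw",np.degrees(np.arctan2(-y[0],y[1])),"pitch(deg up)",np.degrees(np.arcsin(-x[2])))
# housing front top corners z=.055
print("front corners",onz(T,*t(98,545),.055),onz(T,*t(632,618),.055))
g=lambda a,b:(110+a/5-.4,255+b/5-.4)
gs=lambda a,b:(290+a/6-.4,90+b/6-.4)
print("gauge top tri",tri(T,g(348,135),S,gs(457,195)))
print("gauge top z.162",onz(T,*g(348,135),.162),onz(S,*gs(457,195),.162))
for q in((330,95),(388,108),(368,178),(310,158)):print("c",onz(T,*g(*q),.162))
print("foot",onz(T,*g(415,153),.008))
for q in((142,178-0),):pass
for n,q in(("orange",(97,172)),("pink",(628,282))):print(n,onz(T,*g(*q),.15))
E
```

```text
hl [0.6443 0.118  0.1215] 0.002662273706748453
hr [ 0.6213 -0.1055  0.1228] 8.683277648237845e-07
fl [0.5308 0.1292 0.2716] 0.0008806153533933069
fr [ 0.5068 -0.0933  0.2702] 0.00041932829488595
spot [0.5919 0.0645 0.1864] 0.0007672951736196908
len 0.22472697107285577 0.22374846470977297 0.1884921812356725 0.18700319094969228
y [0.1047 0.9945 0.0003] x [ 0.6073 -0.0624 -0.792 ] yaw -6.010534742321881 pitch(deg up) 52.37508316625329
front corners [0.4651 0.1342 0.055 ] [ 0.4416 -0.0821  0.055 ]
gauge top tri (array([0.4269, 0.2938, 0.163 ]), np.float64(0.0004946533793709218))
gauge top z.162 [0.4272 0.2943 0.162 ] [0.426  0.2945 0.162 ]
c [0.4447 0.3033 0.162 ]
c [0.4396 0.2773 0.162 ]
c [0.4084 0.2843 0.162 ]
c [0.4165 0.3105 0.162 ]
foot [0.4276 0.2938 0.008 ]
orange [0.4083 0.4074 0.15  ]
pink [0.3657 0.1687 0.15  ]
```

Grey is the one in the round-footed stand; the orange and pink ones stand alone. The lid is about 1.23 rad open. The measured lid is 224 × 188 mm, which fits the given size, and the hinge is near (0.631, 0.007, 0.113) with yaw −6°. Next I'll shut the fingers and move behind and above the lid.

```bash
python3 -m crank '[{"gripper":1,"delta_pos":[0.04,-0.02,-0.06],"turn":[0,0,-1]},{"gripper":1,"delta_pos":[0.08,-0.04,-0.12],"turn":[0,0,-2]},{"gripper":1,"delta_pos":[0.13,-0.07,-0.17],"turn":[0,0,-4]},{"gripper":1,"delta_pos":[0.57,-0.315,-0.19],"turn":[0,0,-13]},{"gripper":1,"delta_pos":[0.57,-0.315,-0.19],"turn":[0,0,-13]},{"gripper":1,"delta_pos":[0.57,-0.315,-0.19],"turn":[0,0,-13]},{"gripper":1,"delta_pos":[0.57,-0.315,-0.19],"turn":[0,0,-13]},{"gripper":1,"delta_pos":[0.57,-0.315,-0.19],"turn":[0,0,-13]},{"gripper":1,"delta_pos":[0.57,-0.315,-0.19],"turn":[0,0,-13]},{"gripper":1,"delta_pos":[0.57,-0.315,-0.19],"turn":[0,0,-13]},{"gripper":1,"delta_pos":[0.57,-0.315,-0.19],"turn":[0,0,-13]},{"gripper":1,"delta_pos":[0.57,-0.315,-0.19],"turn":[0,0,-13]},{"gripper":1,"delta_pos":[0.57,-0.315,-0.19],"turn":[0,0,-13]},{"gripper":1,"delta_pos":[0.57,-0.315,-0.19],"turn":[0,0,-13]},{"gripper":1,"delta_pos":[0.57,-0.315,-0.19],"turn":[0,0,-13]},{"gripper":1,"delta_pos":[0.57,-0.315,-0.19],"turn":[0,0,-13]}]'
python3 -c "
from h import *
print(observe())
save('scene','s1.png',(150,0,550,330),2)"
```

```text
time_s: 2.4
tcp_pos: [0.5986, 0.0077, 0.4221]
ee_rot: [180.0, -0.0, 83.7]
ft_force: [0.7, -0.5, -0.0]
width: 0.003
{'time_s': 2.4, 'joint_positions': array([ 7.33530722e-01,  3.44877538e+01,  6.07368343e+01,  1.16205988e+02,
       -1.59567431e-03,  9.70116575e+01]), 'joint_velocities': array([ 0.26258927,  0.2609175 ,  0.37505523,  0.03864905, -0.00741026,
        0.06835367]), 'effort': array([ 1.34473890e-01, -9.23932099e+01,  3.94992793e+01, -5.18270885e-02,
        1.42197525e-03, -6.17549857e-03]), 'tcp_pos': array([0.59858814, 0.00765507, 0.4220509 ]), 'ee_rot': array([ 1.79957035e+02, -3.67656273e-03,  8.37218740e+01]), 'ft_force': array([ 0.68508834, -0.54074185, -0.00240761]), 'ft_torque': array([ 0.04197688, -0.048525  , -0.03454363]), 'width': 0.0030470269030137636}
```

View pics/s1.png

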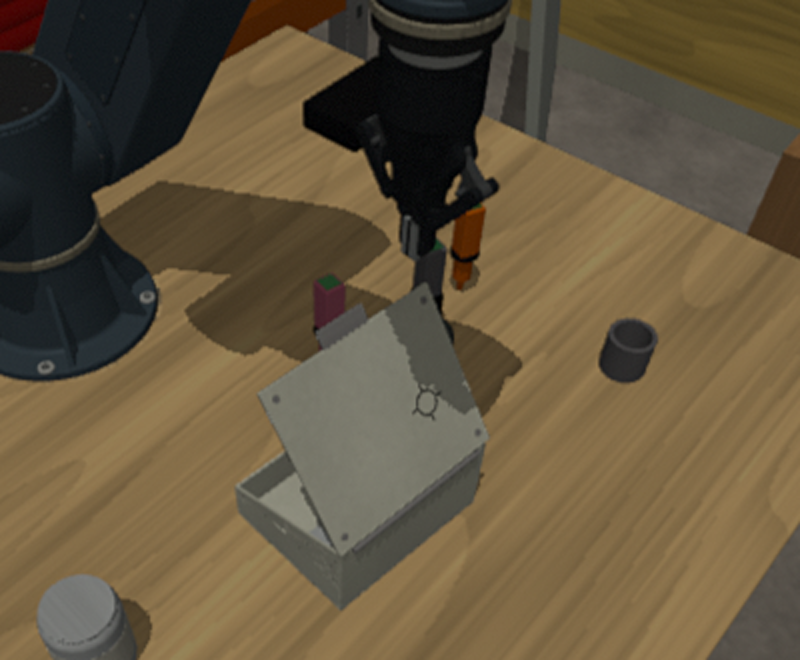

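```bash
python3 -m crank '[{"gripper":1,"delta_pos":[0,-0.01,0.05],"turn":[0,0,0]},{"gripper":1,"delta_pos":[0,-0.017,0.1],"turn":[0,0,0]},{"gripper":1,"delta_pos":[0,-0.017,0.15],"turn":[0,0,0]},{"gripper":1,"delta_pos":[0,-0.017,0.15],"turn":[0,0,0]},{"gripper":1,"delta_pos":[0,-0.017,0.15],"turn":[0,0,0]}]'
python3 - <<'E'
from h import *
o=observe();p=o["tcp_pos"];h=np.array([.9945,-.1047]);u0=-(p[:2]-[.6315,.0068])@h;w0=p[2]-.113;print(u0,w0)
r=.165
for e in np.arange(52,-19,-5):
    a=np.radians(e);u=r*np.cos(a)-.006*np.sin(a)-.0145;w=r*np.sin(a)+.006*np.cos(a)
    print(e,"y %.3f z %.3f"%(-(u-u0),w0-w))
save('scene','s2.png',(150,0,550,330),2)
E
```

```text
time_s: 3.08
tcp_pos: [0.5802, 0.01, 0.2697]
ee_rot: [-179.8, 0.0, 83.8]
ft_force: [-0.3, -1.1, 0.6]
width: -0.002
0.05131892336633463 0.15666035739379608
52 y -0.031 z 0.023
47 y -0.042 z 0.032
42 y -0.053 z 0.042
37 y -0.062 z 0.053
32 y -0.071 z 0.064
27 y -0.078 z 0.076
22 y -0.085 z 0.089
17 y -0.090 z 0.103
12 y -0.094 z 0.116
7 y -0.097 z 0.131
2 y -0.099 z 0.145
-3 y -0.099 z 0.159
-8 y -0.098 z 0.174
-13 y -0.096 z 0.188
-18 y -0.093 z 0.202
```

View pics/s2.png

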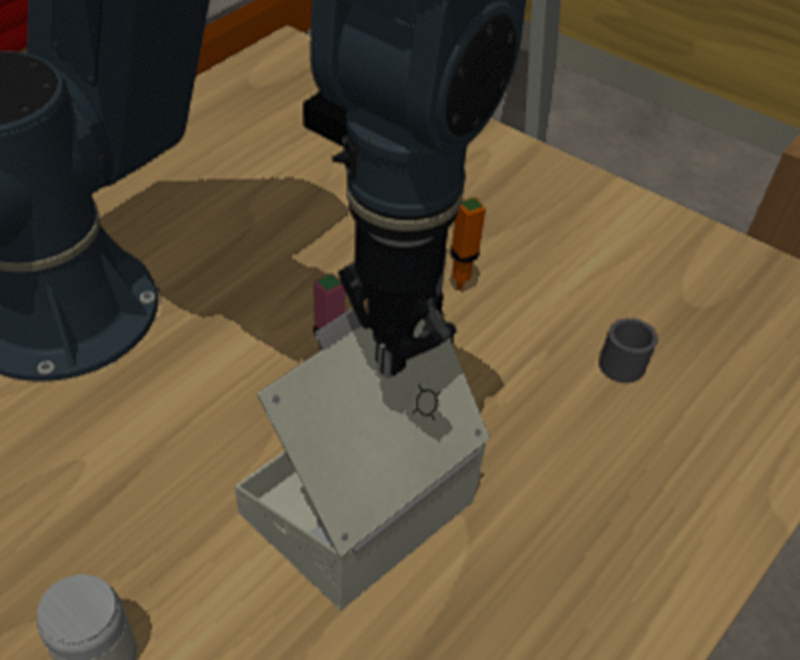

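```bash
python3 -m crank '[{"gripper":1,"delta_pos":[0,-0.015,0.01],"turn":[0,0,0]},{"gripper":1,"delta_pos":[0,-0.03,0.022],"turn":[0,0,0]},{"gripper":1,"delta_pos":[0,-0.042,0.032],"turn":[0,0,0]},{"gripper":1,"delta_pos":[0,-0.053,0.042],"turn":[0,0,0]},{"gripper":1,"delta_pos":[0,-0.062,0.053],"turn":[0,0,0]},{"gripper":1,"delta_pos":[0,-0.071,0.064],"turn":[0,0,0]},{"gripper":1,"delta_pos":[0,-0.078,0.076],"turn":[0,0,0]},{"gripper":1,"delta_pos":[0,-0.085,0.089],"turn":[0,0,0]},{"gripper":1,"delta_pos":[0,-0.09,0.103],"turn":[0,0,0]},{"gripper":1,"delta_pos":[0,-0.094,0.116],"turn":[0,0,0]},{"gripper":1,"delta_pos":[0,-0.097,0.13],"turn":[0,0,0]},{"gripper":1,"delta_pos":[0,-0.099,0.143],"turn":[0,0,0]},{"gripper":1,"delta_pos":[0,-0.099,0.155],"turn":[0,0,0]},{"gripper":1,"delta_pos":[0,-0.098,0.166],"turn":[0,0,0]},{"gripper":1,"delta_pos":[0,-0.096,0.175],"turn":[0,0,0]},{"gripper":1,"delta_pos":[0,-0.096,0.18],"turn":[0,0,0]},{"gripper":1,"delta_pos":[0,-0.096,0.183],"turn":[0,0,0]},{"gripper":1,"delta_pos":[0,-0.096,0.183],"turn":[0,0,0]}]'
python3 - <<'E'
from h import *
save('scene','s3.png',(150,0,550,330),2)
E
```

```text
time_s: 5.38
tcp_pos: [0.4869, 0.0206, 0.0883]
ee_rot: [-180.0, 0.0, 83.8]
ft_force: [-0.2, -0.7, -0.6]
width: -0.0
```

View pics/s3.png

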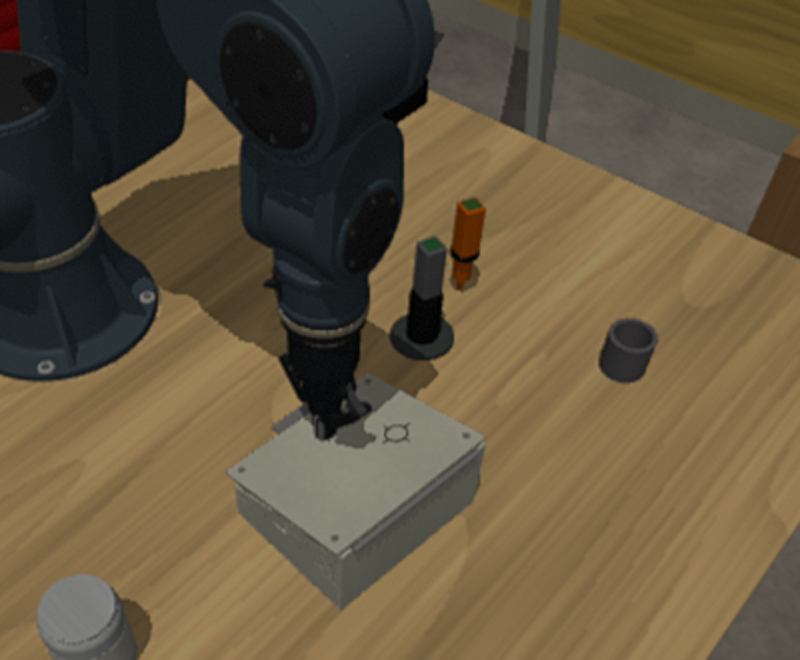

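The lid is almost shut. I'll press on in small steps and watch the force.

```bash
python3 -m crank '[{"gripper":1,"delta_pos":[0,0,0.004],"turn":[0,0,0]},{"gripper":1,"delta_pos":[0,0,0.008],"turn":[0,0,0]},{"gripper":1,"delta_pos":[0,0,0.01],"turn":[0,0,0]},{"gripper":1,"delta_pos":[0,0,0.01],"turn":[0,0,0]}]'; python3 -m crank '[{"gripper":1,"delta_pos":[0,0,0.002],"turn":[0,0,0]},{"gripper":1,"delta_pos":[0,0,0.002],"turn":[0,0,0]}]';
```

```text
time_s: 5.92
tcp_pos: [0.4866, 0.0206, 0.0781]
ee_rot: [-180.0, 0.0, 83.8]
ft_force: [-0.3, 1.6, -0.7]
width: -0.001
time_s: 6.18
tcp_pos: [0.4868, 0.0206, 0.0762]
ee_rot: [-180.0, -0.0, 83.8]
ft_force: [0.5, -0.4, -0.4]
width: -0.002
```

```bash
python3 -m crank '[{"gripper":1,"delta_pos":[0,0,0.002],"turn":[0,0,0]},{"gripper":1,"delta_pos":[0,0,0.002],"turn":[0,0,0]}]';  python3 -m crank '[{"gripper":1,"delta_pos":[0,0,0.002],"turn":[0,0,0]},{"gripper":1,"delta_pos":[0,0,0.002],"turn":[0,0,0]}]'
python3 - <<'E'
from h import *
save('scene','s4.png',(220,150,420,310),4)
save('top','t4.png',(240,180,370,290),6)
E
```

```text
time_s: 6.42
tcp_pos: [0.4871, 0.0206, 0.0745]
ee_rot: [180.0, -0.0, 83.8]
ft_force: [-0.9, -0.7, 5.2]
width: 0.0
time_s: 6.68
tcp_pos: [0.4876, 0.0206, 0.0738]
ee_rot: [179.9, -0.0, 83.8]
ft_force: [-8.2, -0.4, 30.7]
width: -0.003
```

View pics/s4.png

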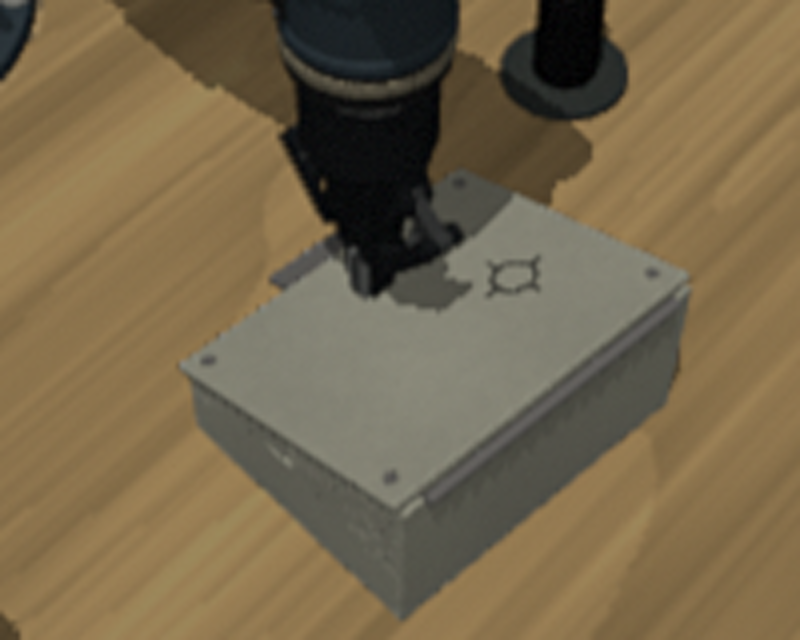

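View pics/t4.png

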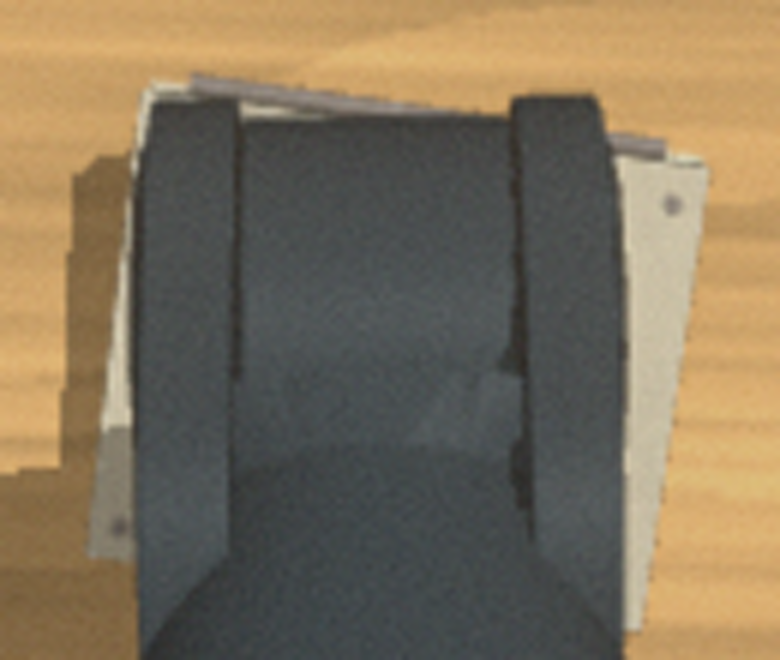

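The force rose from 5 to 31 N within 0.7 mm, and the image shows the lid seated, so it's shut. I'll back off, open the gripper and go above the gauge.

```bash
python3 -m crank '[{"gripper":1,"delta_pos":[0,0,-0.003],"turn":[0,0,0]},{"gripper":1,"delta_pos":[0,0,-0.003],"turn":[0,0,0]},{"gripper":1,"delta_pos":[0,0,-0.06],"turn":[0,0,0]},{"gripper":1,"delta_pos":[0,0,-0.12],"turn":[0,0,0]},{"gripper":0,"delta_pos":[0.03,-0.02,-0.18],"turn":[0,0,0]},{"gripper":-1,"delta_pos":[0.09,-0.04,-0.22],"turn":[0,0,0.5]},{"gripper":-1,"delta_pos":[0.15,-0.06,-0.22],"turn":[0,0,1]},{"gripper":-1,"delta_pos":[0.2,-0.08,-0.22],"turn":[0,0,1.5]},{"gripper":-1,"delta_pos":[0.25,-0.09,-0.22],"turn":[0,0,1.5]},{"gripper":-1,"delta_pos":[0.265,-0.09,-0.22],"turn":[0,0,1.5]},{"gripper":-1,"delta_pos":[0.265,-0.09,-0.22],"turn":[0,0,1.5]},{"gripper":-1,"delta_pos":[0.265,-0.09,-0.22],"turn":[0,0,1.5]}]'
python3 - <<'E'
from h import *
s=save('scene','s5.png',(260,20,480,310),2.5)
save('top','t5.png',(240,180,370,290),6)
E
```

```text
time_s: 8.28
tcp_pos: [0.4263, 0.2927, 0.2922]
ee_rot: [-180.0, 0.0, 76.2]
ft_force: [-0.3, 0.6, 1.0]
width: 1.003
```

View pics/s5.png

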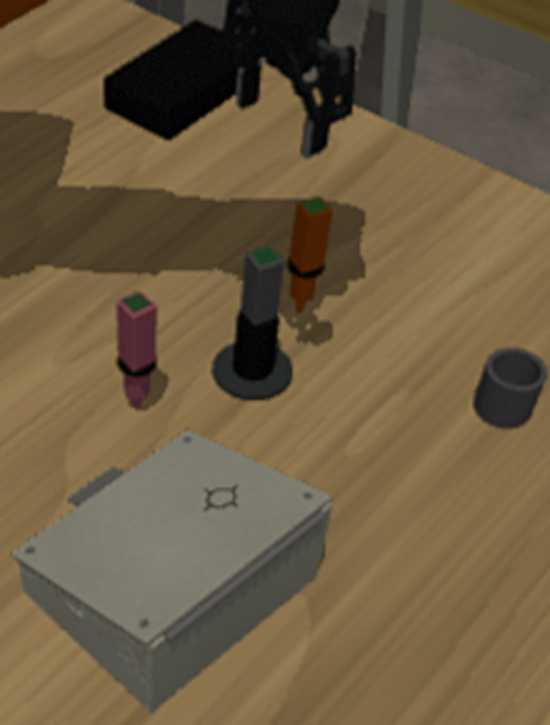

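View pics/t5.png

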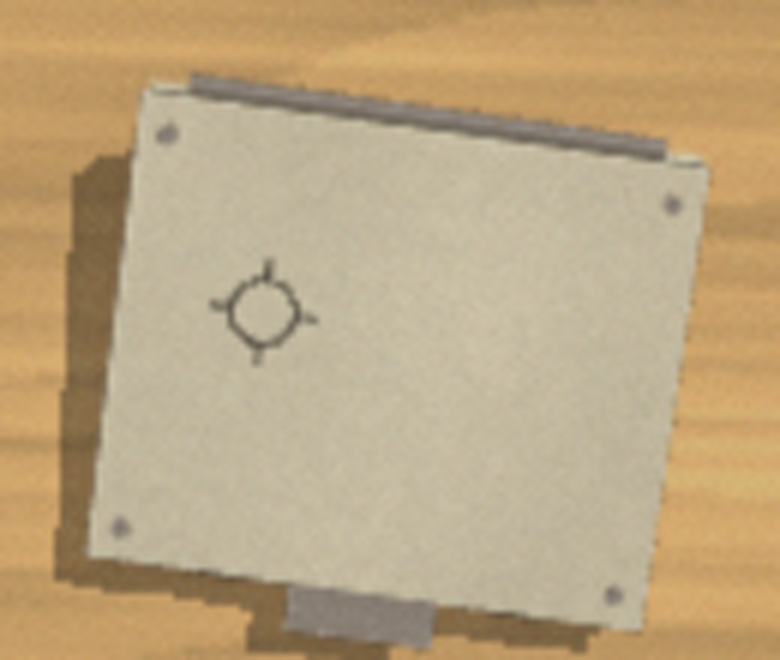

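The lid looks shut. I'll check its slope and the ring position by triangulation.

```bash
python3 - <<'E'
from h import *
np.set_printoptions(precision=4,suppress=True)
T=snapshot("top");S=snapshot("scene")
t=lambda a,b:(240+a/6-.4,180+b/6-.4)
s=lambda a,b:(260+a/2.5-.3,20+b/2.5-.3)
P={}
for n,a,b in(("spot",(264,312),(221,497)),("fl",(89,556),(187,431)),("fr",(640,630),(13,553)),("hl",(145,84),(330,497))):
    P[n],e=tri(T,t(*a),S,s(*b));print(n,P[n],e)
x=P["hl"]-P["fl"];print(np.linalg.norm(x),np.degrees(np.arcsin(x[2]/np.linalg.norm(x))))
print("spot z .0924",onz(T,*t(264,312),.0924),onz(S,*s(221,497),.0924))
print("gauge top",tri(T,(0,0),S,(0,0))[1] and onz(S,*s(264,257),.162))
y=P["fl"]-P["fr"];print("yaw",np.degrees(np.arctan2(-y[0],y[1])))
E
```

```text
spot [0.5556 0.0685 0.0952] 0.0009869597777337643
fl [0.46   0.137  0.0587] 0.0005805813833739195
fr [ 0.4363 -0.0853  0.06  ] 0.0005144279476437348
hl [0.6403 0.1166 0.119 ] 0.002327030645586196
0.19123419841147363 18.386504349587295
spot z .0924 [0.5565 0.0691 0.0924] [0.5539 0.0698 0.0924]
gauge top [0.426  0.2926 0.162 ]
yaw -6.080275403100565
```

Slope is 18.4° and the front edge height 59 mm, as expected for a shut lid. The ring is at about (0.5555, 0.069, 0.0935). Now the grasp.

```bash
python3 -m crank '[{"gripper":-1,"delta_pos":[0.001,0,0.06],"turn":[0,0,0]},{"gripper":-1,"delta_pos":[0.001,0,0.11],"turn":[0,0,0]},{"gripper":-1,"delta_pos":[0.001,0,0.15],"turn":[0,0,0]},{"gripper":-1,"delta_pos":[0.001,0,0.175],"turn":[0,0,0]},{"gripper":-1,"delta_pos":[0.001,0,0.184],"turn":[0,0,0]},{"gripper":-1,"delta_pos":[0.001,0,0.184],"turn":[0,0,0]},{"gripper":-1,"delta_pos":[0.001,0,0.184],"turn":[0,0,0]}]'
python3 - <<'E'
from h import *
save('scene','s6.png',(260,20,480,310),2.5)
save('top','t6.png',(110,200,300,330),4)
E
```

```text
time_s: 9.35
tcp_pos: [0.427, 0.2951, 0.1095]
ee_rot: [179.9, -0.1, 76.3]
ft_force: [0.3, 0.5, -0.4]
width: 1.002
```

View pics/s6.png

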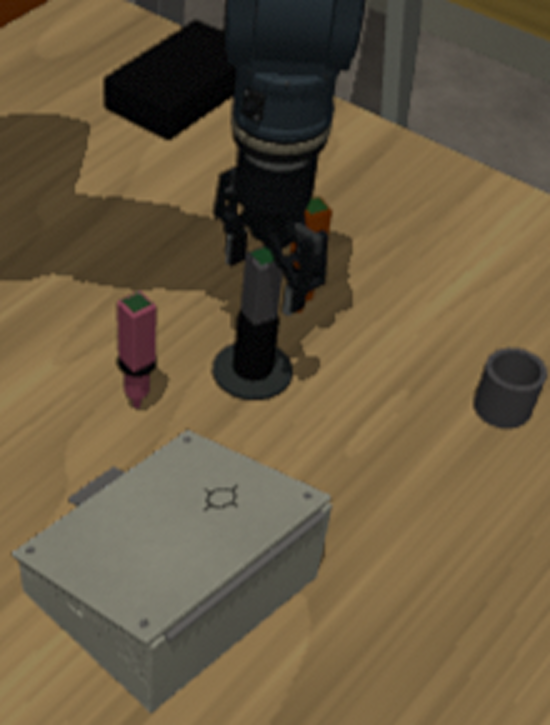

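```bash
python3 -m crank '[{"gripper":0,"delta_pos":[0,0,0],"turn":[0,0,0]},{"gripper":0.5,"delta_pos":[0,0,0],"turn":[0,0,0]},{"gripper":1,"delta_pos":[0,0,0],"turn":[0,0,0]},{"gripper":1,"delta_pos":[0,0,0],"turn":[0,0,0]},{"gripper":1,"delta_pos":[0,0,0],"turn":[0,0,0]},{"gripper":1,"delta_pos":[0,0,0],"turn":[0,0,0]},{"gripper":1,"delta_pos":[0,0,0],"turn":[0,0,0]}]' 60
```

```text
time_s: 10.32
tcp_pos: [0.4264, 0.2949, 0.1086]
ee_rot: [180.0, -0.0, 76.3]
ft_force: [-1.1, -0.8, 5.2]
width: 0.353
```

Gripped: the opening is 30 mm, matching the handle. Lifting.

```bash
python3 -m crank '[{"gripper":1,"delta_pos":[0,0,-0.02],"turn":[0,0,0]},{"gripper":1,"delta_pos":[0,0,-0.05],"turn":[0,0,0]},{"gripper":1,"delta_pos":[0,0,-0.09],"turn":[0,0,0]},{"gripper":1,"delta_pos":[0,0,-0.13],"turn":[0,0,0]},{"gripper":1,"delta_pos":[0,0,-0.16],"turn":[0,0,0]},{"gripper":1,"delta_pos":[0,0,-0.17],"turn":[0,0,0]},{"gripper":1,"delta_pos":[0,0,-0.17],"turn":[0,0,0]},{"gripper":1,"delta_pos":[0,0,-0.17],"turn":[0,0,0]}]'
python3 - <<'E'
from h import *
from scipy.spatial.transform import Rotation as Ro
np.set_printoptions(precision=4,suppress=True)
S=save('scene','s7.png',(300,0,460,150),5)
T=save('top','t7.png',(110,200,300,330),4)
p=observe()["tcp_pos"];print(p)
for d in (.0286,.0946):print(proj(S,p+[0,0,-d]))
h=Ro.from_euler("z",-6.05,degrees=True).as_matrix()
R0=Ro.from_euler("xyz",observe()["ee_rot"],degrees=True).as_matrix()
# goal: tool z = -n ; n=(-sin18 h,cos18)
Rg=Ro.from_rotvec(h@np.array([0,-np.radians(18),0])).as_matrix()@Ro.from_euler("xyz",[180,0,83.95],degrees=True).as_matrix()
print("goal tool z",Rg[:,2],"rpy",Ro.from_matrix(Rg).as_euler("xyz",degrees=True))
rv=Ro.from_matrix(R0.T@Rg).as_rotvec(degrees=True)/5;print("turn",rv)
spot=np.array([.5555,.069,.0935]);n=-Rg[:,2]
for c in(.06,.02,):
    tcp=spot+n*(.0946+c);print(c,tcp,"delta tool",R0.T@(tcp-p))
E
```

```text
time_s: 11.32
tcp_pos: [0.426, 0.2945, 0.2769]
ee_rot: [-179.9, 0.1, 76.3]
ft_force: [0.3, -0.8, -1.5]
width: 0.351
[0.426  0.2945 0.2772]
[369.0502  92.5749]
[366.5086 115.4072]
goal tool z [ 0.3073 -0.0326 -0.9511] rpy [162.     0.    83.95]
turn [-3.6089  0.2548 -1.5186]
0.06 [0.508  0.074  0.2405] delta tool [-0.1947  0.132   0.0368]
0.02 [0.5203 0.0727 0.2025] delta tool [-0.193   0.1443  0.0748]
```

View pics/s7.png

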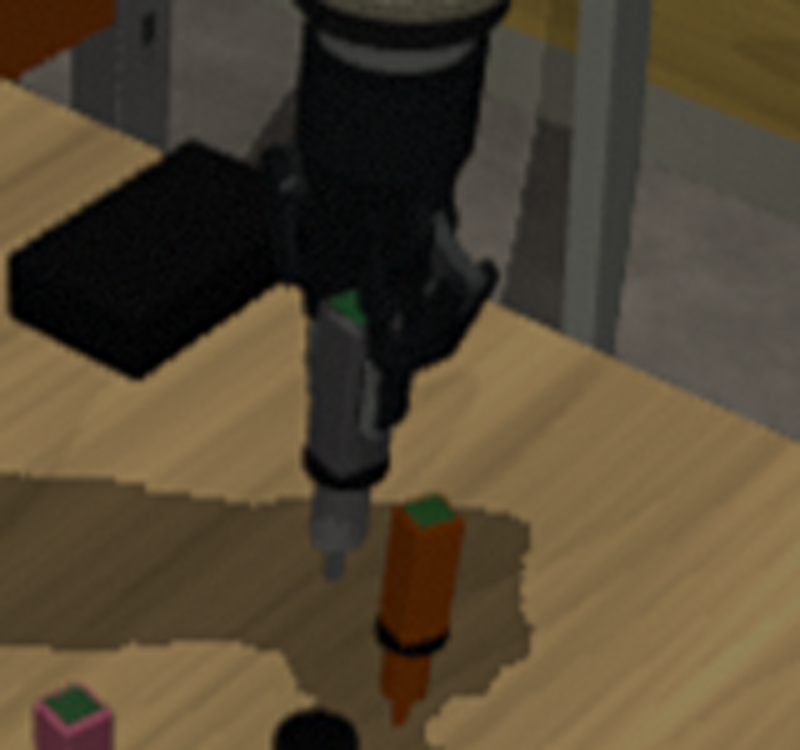

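View pics/t7.png

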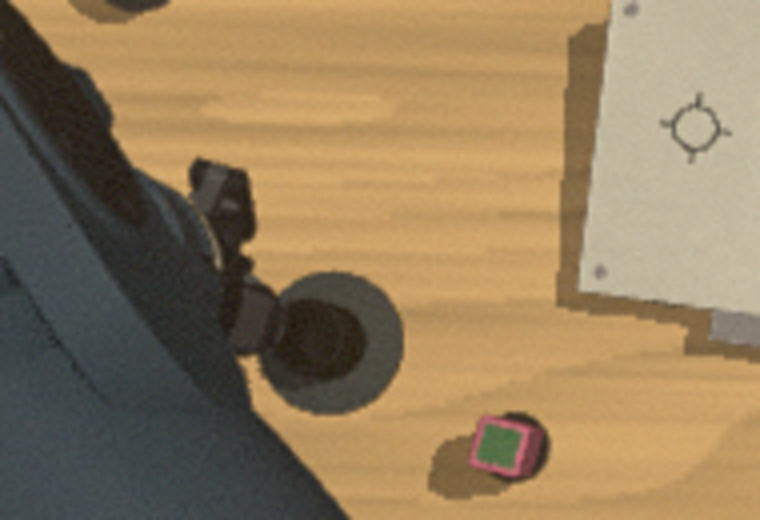

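The tip appears at (366.6, 115.6) and the prediction was (366.5, 115.4), so the gauge hangs straight in the grip. I'll move to 60 mm off the ring along the lid normal.

```bash
python3 -m crank '[{"gripper":1,"delta_pos":[-0.03,0.02,0.005],"turn":[-0.5,0.04,-0.2]},{"gripper":1,"delta_pos":[-0.07,0.045,0.012],"turn":[-1.2,0.08,-0.5]},{"gripper":1,"delta_pos":[-0.11,0.075,0.02],"turn":[-2,0.14,-0.85]},{"gripper":1,"delta_pos":[-0.15,0.1,0.028],"turn":[-2.8,0.2,-1.2]},{"gripper":1,"delta_pos":[-0.18,0.122,0.034],"turn":[-3.4,0.24,-1.4]},{"gripper":1,"delta_pos":[-0.195,0.132,0.037],"turn":[-3.61,0.25,-1.52]},{"gripper":1,"delta_pos":[-0.195,0.132,0.037],"turn":[-3.61,0.25,-1.52]},{"gripper":1,"delta_pos":[-0.195,0.132,0.037],"turn":[-3.61,0.25,-1.52]},{"gripper":1,"delta_pos":[-0.195,0.132,0.037],"turn":[-3.61,0.25,-1.52]}]'
cat > chk.py <<'E'
from h import *
import sys
from scipy.spatial.transform import Rotation as Ro
np.set_printoptions(precision=4,suppress=True)
S=save('scene',sys.argv[1],(280,60,440,220),4.8)
o=observe();p=o["tcp_pos"];R=Ro.from_euler("xyz",o["ee_rot"],degrees=True).as_matrix()
n=np.array([-.3073,.0326,.9511]);spot=np.array([.5555,.069,.0935])
print(o["time_s"],p,o["ee_rot"],o["ft_force"],"axis err deg",np.degrees(np.arccos(min(1,-R[:,2]@n))))
tip=p+R[:,2]*.0946;print("tip",tip,"crop px tip",(proj(S,tip)-[280,60])*4.8,"spot",(proj(S,spot)-[280,60])*4.8)
print("spot-tip in tool",R.T@(spot-tip))
E
python3 chk.py s8.png
```

```text
time_s: 12.55
tcp_pos: [0.5083, 0.0748, 0.2412]
ee_rot: [161.9, -0.0, 84.0]
ft_force: [-0.4, 1.1, -2.2]
width: 0.348
12.6 [0.5083 0.0747 0.2413] [161.9424  -0.0424  84.003 ] [-0.0942  0.1515 -1.296 ] axis err deg 0.0
tip [0.5375 0.0717 0.1513] crop px tip [309.029 659.062] spot [328.6117 762.0366]
spot-tip in tool [-0.0009 -0.0006  0.0606]
```

View pics/s8.png

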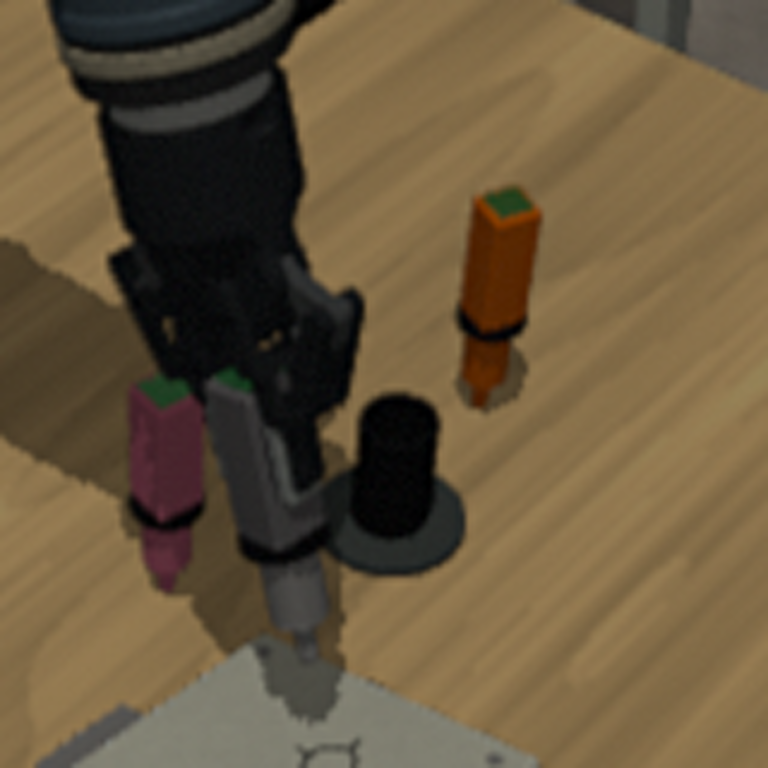

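```bash
python3 -m crank '[{"gripper":1,"delta_pos":[-0.0005,0,0.02],"turn":[0,0,0]},{"gripper":1,"delta_pos":[-0.001,-0.0005,0.035],"turn":[0,0,0]},{"gripper":1,"delta_pos":[-0.001,-0.0005,0.045],"turn":[0,0,0]},{"gripper":1,"delta_pos":[-0.001,-0.0005,0.052],"turn":[0,0,0]},{"gripper":1,"delta_pos":[-0.001,-0.0005,0.052],"turn":[0,0,0]},{"gripper":1,"delta_pos":[-0.001,-0.0005,0.052],"turn":[0,0,0]}]'
sed -i 's/280,60,440,220/280,100,440,260/; s/\[280,60\]/[280,100]/g' chk.py
python3 chk.py s9.png
```

```text
time_s: 13.35
tcp_pos: [0.524, 0.0715, 0.1922]
ee_rot: [161.9, -0.0, 84.0]
ft_force: [0.4, 0.3, -2.8]
width: 0.349
13.4 [0.524  0.0715 0.1922] [161.8818  -0.0554  83.952 ] [ 0.558   0.1693 -1.6779] axis err deg 0.0
tip [0.5533 0.0685 0.1023] crop px tip [325.3441 556.5088] spot [328.6117 570.0366]
spot-tip in tool [ 0.0007 -0.0007  0.009 ]
```

View pics/s9.png

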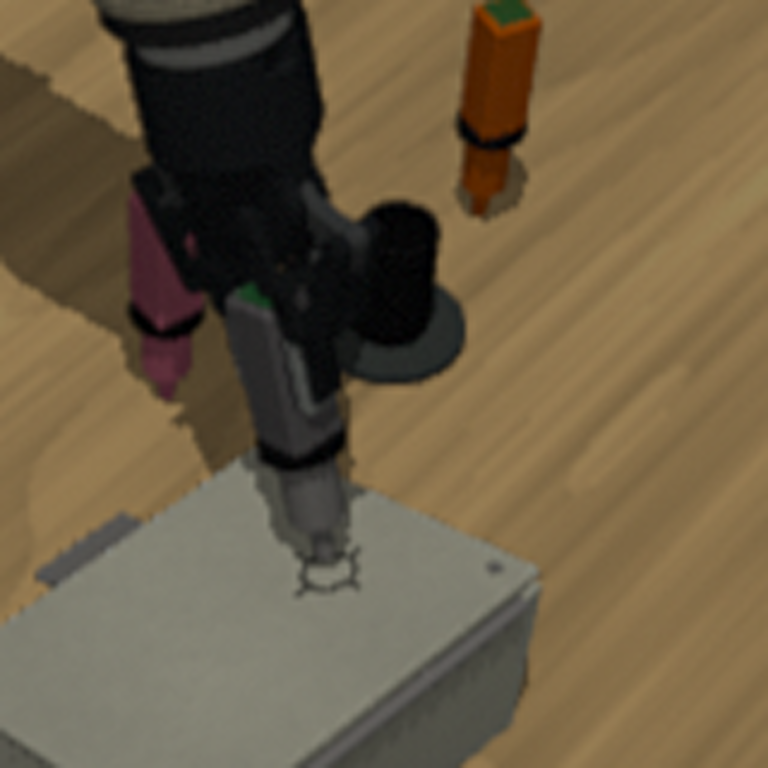

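Ring centre reads (329, 572) in the crop and the model puts it at (328.6, 570). I'll creep down, averaging the force at each step.

```bash
cat > f.py <<'E'
from h import *
n=np.array([-.3073,.0326,.9511]);F=[]
for i in range(4):
    snapshot("top");F.append(observe()["ft_force"]@n)
o=observe();print("z",o["tcp_pos"],"Fn mean %.2f"%np.mean(F),np.round(F,1))
E
python3 f.py
python3 -m crank '[{"gripper":1,"delta_pos":[0,0,0.003],"turn":[0,0,0]},{"gripper":1,"delta_pos":[0,0,0.006],"turn":[0,0,0]},{"gripper":1,"delta_pos":[0,0,0.006],"turn":[0,0,0]}]' >/dev/null; python3 f.py
python3 -m crank '[{"gripper":1,"delta_pos":[0,0,0.002],"turn":[0,0,0]},{"gripper":1,"delta_pos":[0,0,0.003],"turn":[0,0,0]},{"gripper":1,"delta_pos":[0,0,0.003],"turn":[0,0,0]}]' >/dev/null; python3 f.py
python3 -m crank '[{"gripper":1,"delta_pos":[0,0,0.002],"turn":[0,0,0]},{"gripper":1,"delta_pos":[0,0,0.003],"turn":[0,0,0]},{"gripper":1,"delta_pos":[0,0,0.003],"turn":[0,0,0]}]' >/dev/null; python3 f.py
```

```text
z [0.52389962 0.07147551 0.19199902] Fn mean -2.12 [-1.9 -2.6 -1.8 -2.2]
z [0.52569399 0.07122996 0.18606647] Fn mean -1.91 [-1.5 -1.7 -2.9 -1.5]
z [0.52658944 0.07115547 0.18318296] Fn mean -1.84 [-1.7 -2.  -1.5 -2.2]
z [0.52754357 0.07105479 0.18037501] Fn mean -0.52 [-1.2 -0.3  0.3 -0.8]
```

Contact came at about 9 mm, as the geometry predicted. Pressing 5.5 mm further to reach half travel.

```bash
python3 -m crank '[{"gripper":1,"delta_pos":[0,0,0.002],"turn":[0,0,0]},{"gripper":1,"delta_pos":[0,0,0.004],"turn":[0,0,0]},{"gripper":1,"delta_pos":[0,0,0.0055],"turn":[0,0,0]},{"gripper":1,"delta_pos":[0,0,0.0055],"turn":[0,0,0]},{"gripper":1,"delta_pos":[0,0,0.0055],"turn":[0,0,0]}]' ; python3 f.py; python3 chk.py s10.png; python3 -c "
from h import *
save('top','t10.png',(110,130,510,330),2)
save('scene','s10b.png',(310,190,370,240),12)"
```

```text
time_s: 15.95
tcp_pos: [0.5292, 0.0709, 0.1751]
ee_rot: [161.9, -0.0, 84.0]
ft_force: [-0.3, 0.9, 1.7]
width: 0.347
z [0.52920444 0.07086528 0.17512636] Fn mean 1.48 [2.2 2.  0.8 0.9]
16.2 [0.5292 0.0709 0.1752] [161.9133  -0.0428  83.9503] [-0.3907  0.4131  1.2705] axis err deg 0.0
tip [0.5585 0.0678 0.0852] crop px tip [330.9338 585.5099] spot [328.6117 570.0366]
spot-tip in tool [ 0.0008 -0.0003 -0.0088]
```

View pics/s10.png

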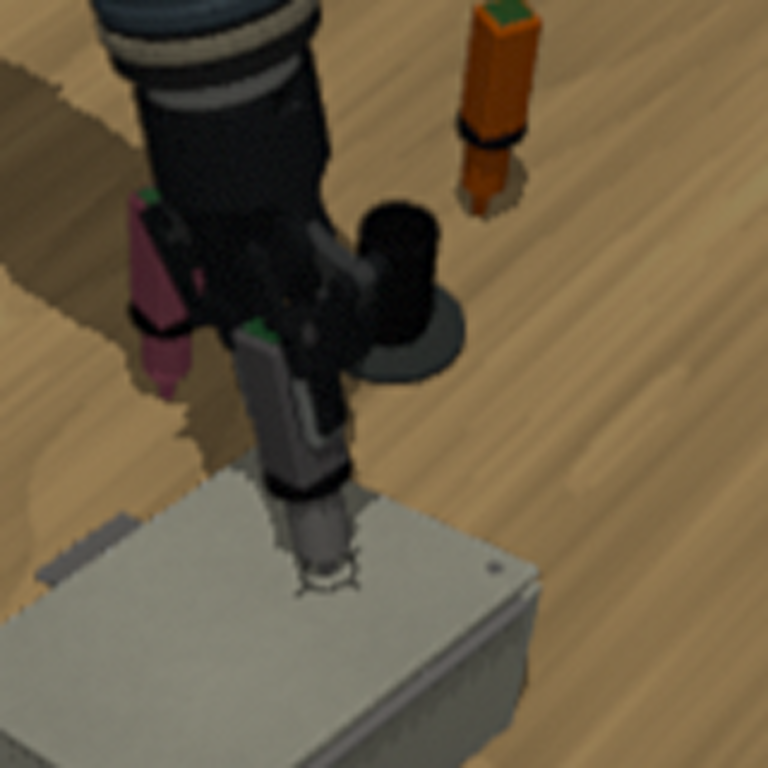

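View pics/s10b.png

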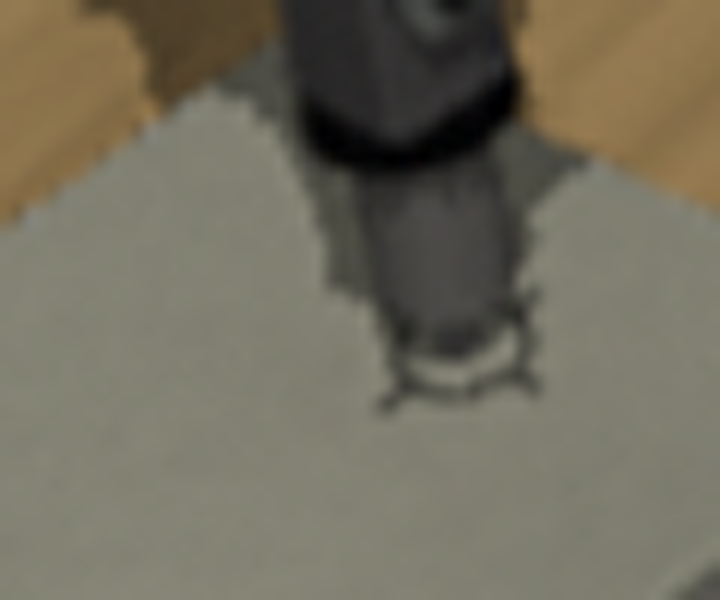

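View pics/t10.png

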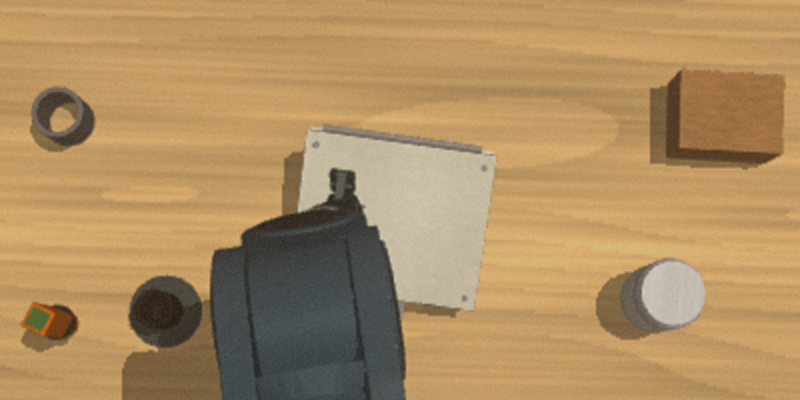

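The pin is inside the ring and the spring force is about 3.5 N, which means 8.8–9.5 mm of travel. The bystanders are where they were. Handing in.

```bash
python3 -c "
from station import *
print(observe()['joint_velocities'].round(2),observe()['width']);print(job_done())"
```

```text
[ 0.01  0.01 -0.01  0.02  0.04  0.05] 0.34564543481603643
the job is handed in; nothing more can be done
None
```

I shut the lid slowly by pushing on its outer face. I then took the grey gauge from its stand (not the orange or pink ones), set its tip in the ring square to the lid, and handed the job in at about 16 s with it still gripped there. No verdict was reported.

**Last checks:**
- **Lid:** It met its stop, where the push force rose from 5 to 31 N within 0.7 mm. Triangulation then gave a slope of 18.4° against 18°. I did not re-measure the slope after pressing the gauge on, but the picture still showed the lid shut.
- **Gauge position:** The tip is computed to be within about 1 mm of the ring's centre, and the gauge axis within 0.1° of square. Both come from the arm pose and the earlier camera measurement of the ring. In the final picture the sleeve hides most of the ring, so they could not be confirmed by eye.
- **Spring tip:** The force above the gauge's own weight is about 3.5 N. The force suggests about 9.5 mm of travel and the geometry about 8.8 mm. That is slightly past the 8 mm half, well inside 3–13.5 mm.
- **Grip and surroundings:** The arm was still, with the opening at 29–30 mm on the 30 mm handle. The tin, carton and coupling looked unmoved in the last top view; I did not measure their positions.

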